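# Seat the reflectance accessory on the spectrometer's three-ball mount

## Task

Take the dark reflectance accessory plate from the blue-grey mat and mount it in the spectrometer's sample compartment: set it down on the three balls, white index line to the rear, feel for the spot where its grooves drop over the balls, and press until the spring bars on both sides have snapped over its edges and hold it level and fully home. Handle it gently: do not knock it or force it on the balls, let go of it once it is home, and leave the other things on the bench where they are.

Things in the scene. Friction and masses are not known exactly. Their poses are not given: they have to be found in the camera images.
- plate_grip (a point): Accessory plate, dark grey, 150 (x) x 102 (y) x 16 mm, 0.7 kg. This point: in its upright optics block (40 (x) x 36 (y) mm, to 80 mm above the underside), 54 mm above the underside. Grip the block across y, above the gold apertures; 30 to 40 N is ample. Brass adjusters, 12 mm high, stand 40 mm off in +x and -x. +x: rear edge with white index line; z up. Starts flat on a 3 mm mat.
- plate_underside (a point): Middle of the plate's underside, axes as plate_grip. The underside is flat but for three 90-degree V-grooves, 19 mm wide, 9.5 mm deep, 20 mm long, running radially, centred 36 mm from here in the directions 0, +120 and -120 degrees from +x. Bright steel V-edges run along both long sides, points 55 mm from the middle, 7 mm up.
- spectrometer: Fixed bench spectrometer: cream housings 150 mm high on both sides (y) of an open sample compartment 250 mm wide, floor 50 mm above the bench, with a low rear wall (top 90 mm up, from 160 mm behind the origin). Origin: at bench height, middle of the compartment, 15 mm behind (+x) mount_front; +x to the rear, z up.
- mount_front (a point): Fixed point, 70 mm above the bench, axes as the spectrometer: middle of the black focus slide (130 x 176 mm, its top at this height) when fully forward. It is clamped 6 to 30 mm behind (+x) here, where it last focused; this point does not follow it: see or feel for it. On it: three steel balls, 12 mm, centred 6 mm up, 36 mm from its middle at 0, +120, -120 degrees from +x.
- mount_home (a point): Fixed point 129 mm above the bench, over mount_front: plate_grip's height when fully home; it is then over the slide's middle, axes parallel. Its flat underside slides on the balls 7 mm higher (well ahead of its place it tips; up to 35 mm behind it balances); within 6 mm of its place it drops 1.5 mm onto spring bars at both sides. Centred, 8 to 15 N on top of its weight press it past them, home.
- vial: Bystander: a small amber glass vial, 24 mm diameter, 48 mm tall, standing on the bench beyond the mat. Origin at its underside.
- jar: Bystander: a clear jar with a blue cap, 48 mm diameter, 60 mm tall, on the bench beyond the mat. Origin at its underside.
- puck_case: Bystander: a small flat case, 70 x 50 x 22 mm, lying on the bench near the mat. Origin at its underside.
Not all that is in view belongs to the job. There is more than one size of the part that bears plate_grip; the job needs the middle-sized.

How it is judged:
By the outcome, as a careful person would: the job done as asked, in the order asked, and still so for the second after the job is handed in, with the robot touching nothing.
It also fails if it takes over 61 s, if anything falls off the work surface, if the arm or the gripper's body presses on something with over 40 N, if the wrist force passes 120 N, or if a joint passes its speed limit or range.

## Robot

A 6-joint arm with a two-finger parallel gripper is mounted at the origin on the work surface. World frame = base frame: x ahead of the robot, y to its left, z up, the work surface at z = 0. Lengths are in m, angles in rad, forces in N, time in s.
With the tool pointing down it reaches from about 0.275 to 0.875 m from the base axis. Payload 12.5 kg.
Tool frame: the origin (TCP) lies on the centre line of the jaws, within the pads' length; the fingertips stand r.finger_overhang ahead of it and the grasp point (between the pads) lies 3 mm ahead of it (r.finger_overhang is the distance from the TCP to the fingertips, in m); z points along the fingers, y is the direction in which the jaws open and shut (so a half turn about z gives the same grasp; the last joint's range is limited). The gripper opens to 85 mm and grips with 20 to 120 N. Pads are 22 mm wide; open, the fingers measure 114 mm over their backs; the gripper's body (76 mm by 85 mm) begins 54 mm behind the grasp point. The pads swing forward as they close: fully open they stand 13 mm farther back than shut.
Start: joints at [-1.382, 0.351, 1.652, -0, 1.139, -0.085], TCP at [0.149, -0.529, 0.253] pointing down, gripper open.
Joint ranges: [-2.75, 2.75], [-0.79, 2.1], [0.01, 2.65], [-1.57, 4.71], [0.07, 3.14], [-2.87, 2.87]. Speed limits (rad/s): [2.22, 2.22, 2.79, 3.14, 3.14, 3.14].

## Interface

Orientations are given as a unit quaternion [x, y, z, w].
In Python, from cell import r, optics gives the robot as it stands. The module is installed in compiled form; this text tells all that it offers. Calls block until the motion is done:
- r.move_to(position, orientation): joint-space move of the TCP to a pose.
- r.move_linear(position, rot=None, vel=0.15): straight line of the TCP; rot=None keeps the orientation; vel is the mean speed in m/s.
- r.set_joints(angles): joint-space move.
- r.set_gripper(opening, squeeze=None): opening from 0.0 (shut) to 1.0 (fully open); squeeze is the grip in N (None keeps the last); returns when the fingers have stopped.
- r.sleep(seconds).
- r.inverse_kinematics(position, orientation): joint angles nearest the present ones, or None.
- optics.get_image(name): name is "side" or "top"; returns a dict with "pixels" (384x512x3 uint8, red, green, blue), "depth" (384x512 float32, m along the optical axis (not along the pixel's ray), 0 where there is no reading), "fx", "fy", "cx", "cy" (pixels), "camera_from_world" (4x4, takes a point from world to camera coordinates). Camera axes: x right, y down, z forward; pixel columns grow to the right and rows downward; lengths in m; the calibration is good to about 2 mm. A picture is of the moment at which its call begins.
A pose or a line that the arm cannot do raises r.PlanningError and nothing moves.
- r.hand_in(): hands the job in, once; it reports no verdict.
Readings, each from a call of its own:
- r.current_t(): time.
- r.current_q(): joint angles.
- r.current_qvel(): joint speeds.
- r.current_effort(): joint torques, N m.
- r.current_tool_pos(): TCP position.
- r.current_ee_rot(): TCP orientation.
- r.current_contact_force(): force on the tool from outside, world axes, zero at the start.
- r.current_torque(): the same for the moment, N m.
- r.current_opening(): opening from 0.0 (shut) to 1.0 (fully open).
Only numpy, scipy, OpenCV 4.12 (cv2) and the standard library are available. Lean on these libraries where they do the work, as an engineer would, in place of code of your own. Each camera call takes 0.05 s, during which the arm holds its last target.

## Working session

There is one attempt and no reset: what is moved stays moved. The work goes in short steps, each a Python script; the robot and the scene stay as the last script left them, time stands still between calls to the robot, and variables do not carry over. Pictures are saved under pics/ and viewed, and the job is handed in when it is done.

```bash
ls; mkdir -p pics; cat > h.py <<'E'
import numpy as np, cv2
from cell import r, optics
def grab(n):
    im=optics.get_image(n); np.savez('last_%s.npz'%n,**{k:np.asarray(v) for k,v in im.items()}); return im
def load(n):
    d=np.load('last_%s.npz'%n); return {k:d[k] for k in d.files}
def ray(im,u,v,z):
    T=np.linalg.inv(im['camera_from_world']); d=T[:3,:3]@np.array([(u-im['cx'])/im['fx'],(v-im['cy'])/im['fy'],1.]); o=T[:3,3]
    return o+d*(z-o[2])/d[2]
def dpt(im,u,v):
    z=im['depth'][int(round(v)),int(round(u))]; T=np.linalg.inv(im['camera_from_world'])
    return (T@np.array([(u-im['cx'])/im['fx']*z,(v-im['cy'])/im['fy']*z,z,1]))[:3]
def proj(im,p):
    c=im['camera_from_world']@np.append(p,1.); return c[0]/c[2]*im['fx']+im['cx'],c[1]/c[2]*im['fy']+im['cy']
def world(im):
    h,w=im['depth'].shape; v,u=np.mgrid[:h,:w]; z=im['depth']
    P=np.stack([(u-im['cx'])/im['fx']*z,(v-im['cy'])/im['fy']*z,z,np.ones_like(z)],-1)
    return (P@np.linalg.inv(im['camera_from_world']).T)[...,:3]
def save(im,fn,box=None,s=1.5):
    p=im['pixels'][...,::-1]
    if box: p=p[box[1]:box[3],box[0]:box[2]]
    cv2.imwrite('pics/'+fn,cv2.resize(p,None,fx=s,fy=s,interpolation=cv2.INTER_CUBIC))
E
python3 - <<'E'
from h import *
for n in('top','side'):
    im=grab(n); save(im,n+'0.png'); T=np.linalg.inv(im['camera_from_world']); print(n,T.round(3).tolist(),im['fx'],im['cx'],im['cy'])
print(r.finger_overhang,r.current_t(),r.current_ee_rot(),r.current_contact_force())
E
```

```text
pics
top [[-0.007, -0.998, 0.062, 0.383], [-1.0, 0.005, -0.028, 0.192], [0.028, -0.062, -0.998, 1.027], [0.0, 0.0, 0.0, 1.0]] 373.88293962827487 250.92793622084722 192.1649085780413
side [[-0.981, -0.112, 0.159, 0.292], [-0.194, 0.598, -0.777, 0.936], [-0.008, -0.794, -0.608, 0.679], [0.0, 0.0, 0.0, 1.0]] 370.3381289495707 260.50125336914414 193.43276852673603
0.022 0.1 [ 9.90644543e-01  1.36466559e-01 -2.68138899e-05 -5.16839988e-04] [-1.07286582  0.45430534 -0.25976498]
```

View pics/top0.png

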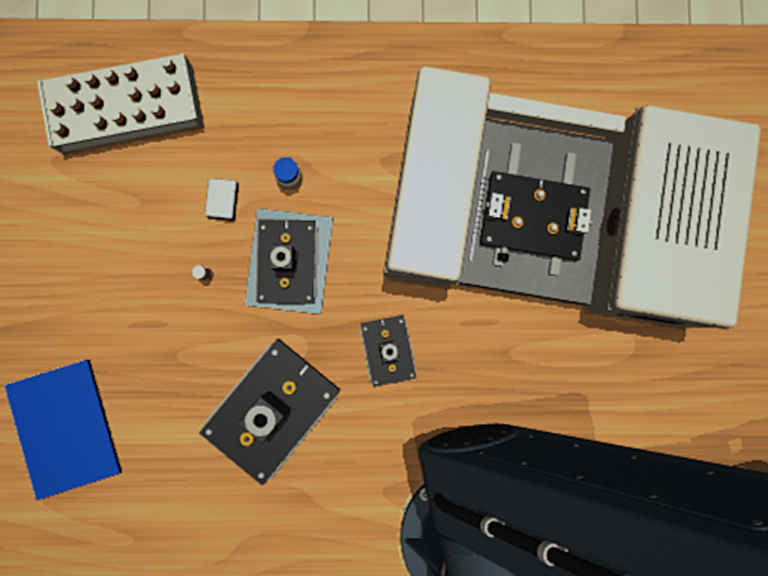

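View pics/side0.png

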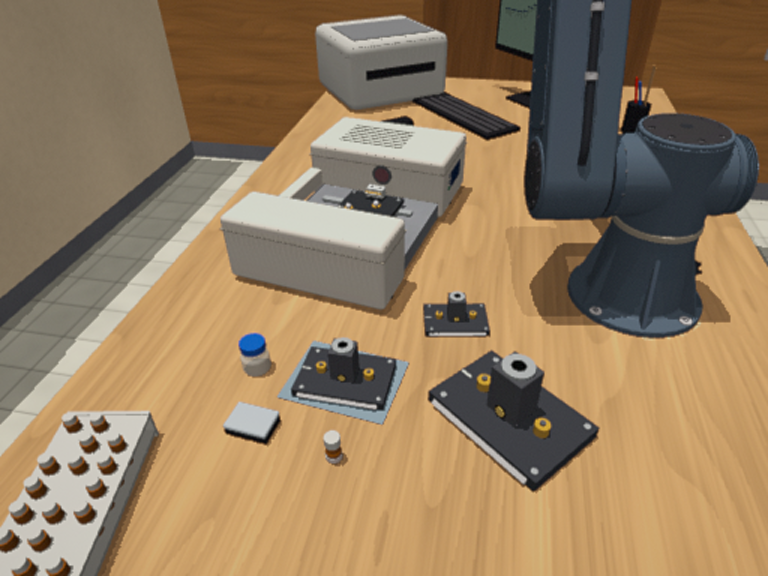

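Candidates for the plate (1.5× top pixels): the mid-sized one on the mat (285,262), the small one at (388,350) and the large one at (265,415), both on bare bench. I choose the one on the mat and will check it close up, along with the slide.

```bash
python3 - <<'E'
from h import *
t=load('top'); s=load('side')
a=cv2.resize(t['pixels'][130:215,155:230],None,fx=5,fy=5,interpolation=cv2.INTER_CUBIC)
b=cv2.resize(t['pixels'][105:185,305:410],None,fx=5,fy=5,interpolation=cv2.INTER_CUBIC)
h=max(a.shape[0],b.shape[0]); pad=lambda x:cv2.copyMakeBorder(x,0,h-x.shape[0],0,0,0)
cv2.imwrite('pics/crop1.png',np.hstack([pad(a),pad(b)[:, :425]])[...,::-1])
cv2.imwrite('pics/crop1b.png',b[...,::-1])
c=cv2.resize(s['pixels'][75:160,140:320],None,fx=4,fy=4,interpolation=cv2.INTER_CUBIC); cv2.imwrite('pics/crop2.png',c[...,::-1])
P=world(t); 
# plate dark top mask
sub=(slice(140,208),slice(160,225))
g=t['pixels'].max(2); m=np.zeros(g.shape,np.uint8); m[sub]=((g[sub]<75)).astype(np.uint8)
n,l,st,ce=cv2.connectedComponentsWithStats(m); i=1+st[1:,4].argmax(); m=(l==i).astype(np.uint8)
c,_=cv2.findContours(m,0,2); c=max(c,key=cv2.contourArea); print('plate rect',cv2.minAreaRect(c))
q=cv2.boxPoints(cv2.minAreaRect(c)); W=np.array([ray(t,u,v,.019) for u,v in q]); print(W.round(4), W.mean(0)); 
for k in range(4): print(np.linalg.norm(W[k]-W[(k+1)%4]), np.degrees(np.arctan2(*(W[(k+1)%4]-W[k])[[1,0]])))
# block top from depth
Z=P[...,2]; bm=np.zeros(g.shape,bool); bm[sub]=Z[sub]>.06; print('block pts',bm.sum(), P[bm].mean(0), P[bm].min(0),P[bm].max(0))
print('Z plate', np.median(Z[185:195,175:185]), 'slide',np.median(Z[150:156,350:370]))
E
```

```text
plate rect ((190.0, 174.5), (55.0, 38.0), 90.0)
[[0.5691 0.3788 0.019 ]
 [0.5689 0.2762 0.019 ]
 [0.4195 0.2762 0.019 ]
 [0.4201 0.3779 0.019 ]] [0.49437291 0.32728846 0.019     ]
0.10260487287181684 -90.11475191406369
0.1493791902976104 179.98968358507173
0.10167917337368146 89.65006084996652
0.14896639551201768 0.3463519303074446
block pts 254 [0.48790628 0.31814746 0.14009313] [0.38313564 0.19151182 0.06588384] [0.51462709 0.34511092 1.02739973]
Z plate 0.018482344989540378 slide 0.07013851265311521
```

View pics/crop1.png

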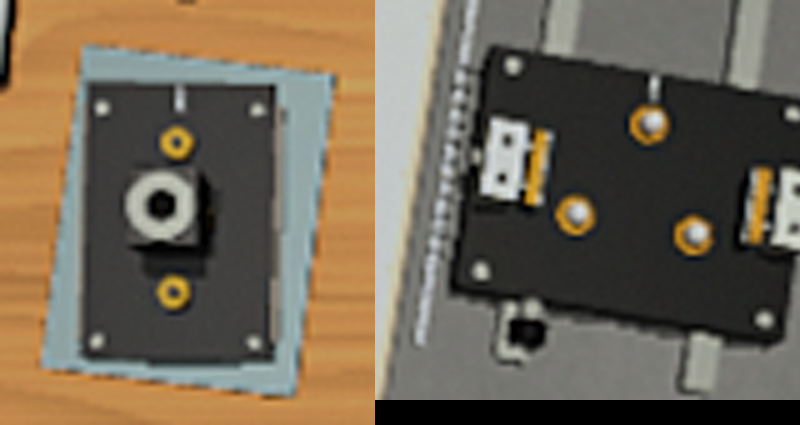

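View pics/crop1b.png

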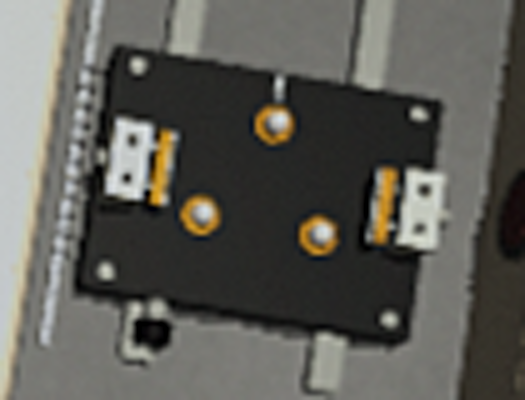

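View pics/crop2.png

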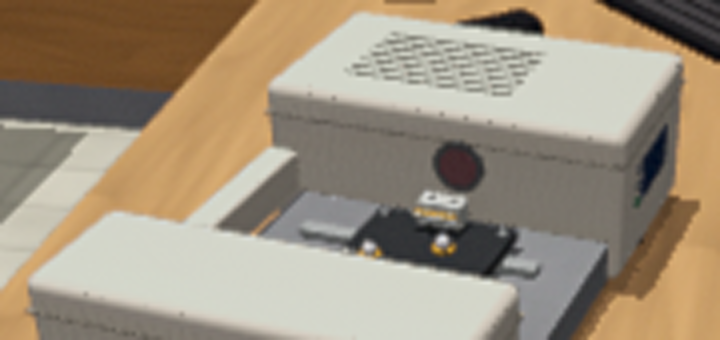

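```bash
cat > meas.py <<'E'
from h import *
def blobs(im,mask,box,amin=3):
    m=np.zeros(mask.shape,np.uint8); m[box[1]:box[3],box[0]:box[2]]=mask[box[1]:box[3],box[0]:box[2]]
    n,l,st,ce=cv2.connectedComponentsWithStats(m); return [(ce[i].round(2).tolist(),int(st[i,4])) for i in range(1,n) if st[i,4]>=amin]
E
python3 - <<'E'
from meas import *
for n,bp,bs in (('top',(165,140,222,205),(318,112,392,178)),('side',(185,220,275,280),(225,120,290,150))):
    t=load(n); p=t['pixels'].astype(int); 
    gold=(p[...,0]-p[...,2]>60); wht=(p.min(2)>110)
    for nm,b in(('plate',bp),('slide',bs)):
        for k,m in(('gold',gold),('white',wht)):
            for c,a in blobs(t,m,b): print(n,nm,k,c,a, dpt(t,*c).round(4), [ray(t,*c,z)[:2].round(4).tolist() for z in ((.019,.031,.083) if nm=='plate' else (.07,.082))])
E
```

```text
top plate gold [166.6, 155.17] 147 [0.5495 0.3938 0.0023] [[0.5468, 0.3905], [0.5448, 0.3881], [0.5364, 0.3779]]
top plate gold [208.34, 141.11] 94 [0.5884 0.2794 0.0022] [[0.585, 0.278], [0.5826, 0.277], [0.5722, 0.2725]]
top plate gold [219.07, 185.41] 208 [0.4655 0.2501 0.0012] [[0.4641, 0.2491], [0.4632, 0.2484], [0.459, 0.2455]]
top plate gold [190.03, 158.22] 32 [0.5365 0.3258 0.0306] [[0.5383, 0.3274], [0.5365, 0.3258], [0.5285, 0.3188]]
top plate gold [189.16, 188.03] 32 [0.4564 0.3275 0.0334] [[0.4574, 0.3295], [0.4565, 0.3279], [0.4527, 0.3207]]
top plate gold [167.0, 204.0] 5 [0.4154 0.3921 0.0008] [[0.4148, 0.3885], [0.4144, 0.3862], [0.4128, 0.376]]
top plate white [195.72, 168.65] 1024 [0.5082 0.3104 0.0321] [[0.5099, 0.312], [0.5084, 0.3106], [0.5018, 0.3044]]
top plate white [174.83, 151.17] 6 [0.5571 0.3679 0.0222] [[0.5576, 0.3684], [0.5556, 0.3663], [0.5466, 0.3572]]
top plate white [206.0, 151.5] 6 [0.556  0.284  0.0221] [[0.5566, 0.2843], [0.5545, 0.2832], [0.5455, 0.2784]]
top plate white [186.68, 170.57] 120 [0.4971 0.3272 0.0822] [[0.5047, 0.3363], [0.5033, 0.
[... 5806 characters left out ...]
193]]
side slide gold [252.4, 136.8] 5 [ 0.5378 -0.1397  0.0731] [[0.539, -0.1451], [0.5342, -0.1238]]
side slide white [249.97, 124.56] 59 [ 0.5565 -0.1889  0.0921] [[0.5665, -0.2312], [0.5611, -0.2082]]
side slide white [228.49, 128.07] 74 [ 0.6461 -0.2278  0.0505] [[0.6351, -0.1916], [0.6283, -0.1694]]
side slide white [248.0, 129.0] 5 [ 0.5597 -0.1712  0.0839] [[0.566, -0.1971], [0.5606, -0.1748]]
side slide white [265.0, 132.0] 3 [ 0.5037 -0.1873  0.0694] [[0.5034, -0.1861], [0.4993, -0.164]]
side slide white [258.3, 142.8] 695 [ 0.5104 -0.1045  0.0726] [[0.5114, -0.109], [0.507, -0.0884]]
side slide white [250.0, 135.0] 9 [ 0.5452 -0.1369  0.0806] [[0.5497, -0.1559], [0.5446, -0.1344]]
```

The crop confirms it: the mat plate measures 149 × 102 mm, with its index line to the rear. The slide's three balls are at (359,129), (344,148) and (368,152) in the top view, which puts the slide middle at about (0.569, -0.113) with yaw -10°. Grasping next.

```bash
cat >> h.py <<'E'
def Q(deg): a=np.radians(deg)/2; return [float(np.cos(a)),float(np.sin(a)),0.,0.]
def st(m=''): print(m,'t%.2f'%r.current_t(),'p',np.round(r.current_tool_pos(),4),'F',np.round(r.current_contact_force(),2),'M',np.round(r.current_torque(),2),'o%.3f'%r.current_opening())
E
python3 - <<'E'
from h import *
st()
r.move_to([.495,.3272,.25],Q(-.9)); st('above')
r.move_linear([.495,.3272,.085],vel=.15); st('down')
im=grab('side'); save(im,'side1.png',(150,150,320,300),4)
E
```

```text
t0.10 p [ 0.1487 -0.5292  0.2528] F [-1.07  0.45 -0.26] M [-0.02 -0.03 -0.07] o0.999
above t3.33 p [0.4953 0.3267 0.25  ] F [ 0.05  0.1  -0.63] M [-0.03 -0.05 -0.01] o1.000
down t4.58 p [0.4954 0.3274 0.0858] F [ 0.42 -0.71  0.13] M [ 0.04 -0.02  0.  ] o1.001
```

View pics/side1.png

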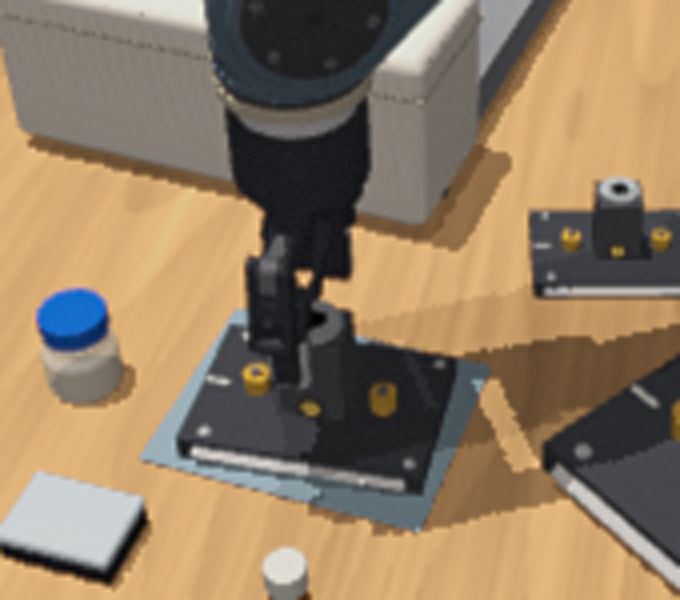

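```bash
python3 - <<'E'
from h import *
s=load('side')
for p in [(.495,.327,.083),(.495,.345,.05),(.495,.375,.09),(.495,.375,.075),(.48,.375,.075),(.495,.28,.09)]:
    u,v=proj(s,np.array(p)); print(p,round(u,1),round(v,1),'crop',round((u-150)*4),round((v-150)*4))
E
```

```text
(0.495, 0.327, 0.083) 228.1 230.0 crop 312 320
(0.495, 0.345, 0.05) 227.0 245.4 crop 308 382
(0.495, 0.375, 0.09) 222.3 242.2 crop 289 369
(0.495, 0.375, 0.075) 222.8 247.0 crop 291 388
(0.48, 0.375, 0.075) 229.2 247.9 crop 317 391
(0.495, 0.28, 0.09) 233.0 214.9 crop 332 259
```

```bash
python3 - <<'E'
from h import *
r.move_linear([.495,.3272,.060],vel=.1); st('at')
r.set_gripper(0.,35); st('grip')
r.sleep(.2); st()
r.move_linear([.495,.3272,.068],vel=.05); st('lift'); 
r.move_linear([.495,.3272,.26],vel=.15); st('up')
im=grab('top'); save(im,'top2.png')
im=grab('side'); save(im,'side2.png')
E
```

```text
at t5.03 p [0.4949 0.3271 0.0598] F [ 0.32 -0.42  0.66] M [-0.06  0.01  0.04] o1.005
grip t5.54 p [0.4952 0.3272 0.0605] F [-1.96 -2.48  6.48] M [-0.43  0.13  0.03] o0.420
 t5.74 p [0.4952 0.3272 0.0605] F [-1.34 -2.34  5.29] M [-0.41  0.14  0.05] o0.415
lift t6.05 p [0.4948 0.3271 0.0678] F [ 0.52  0.17 -7.1 ] M [-0.    0.04  0.04] o0.417
up t7.48 p [0.4947 0.327  0.259 ] F [-0.04  0.7  -7.15] M [-0.04 -0.01  0.02] o0.418
```

View pics/side2.png

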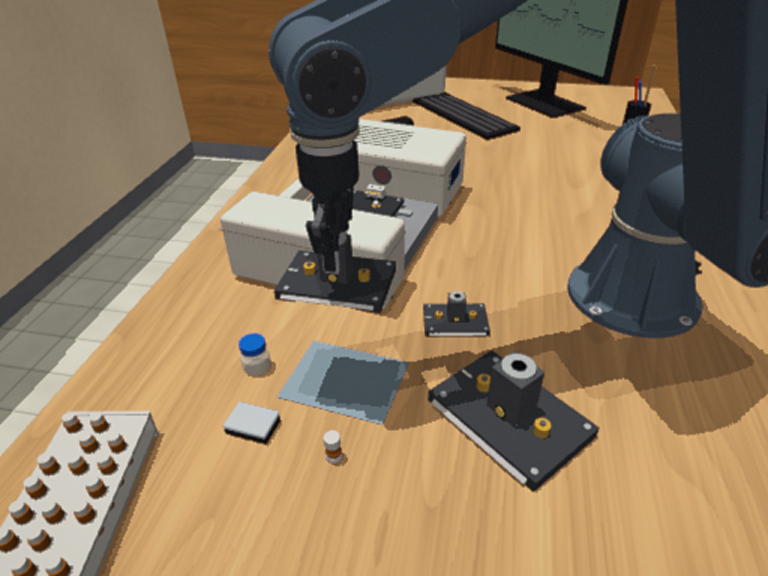

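View pics/top2.png

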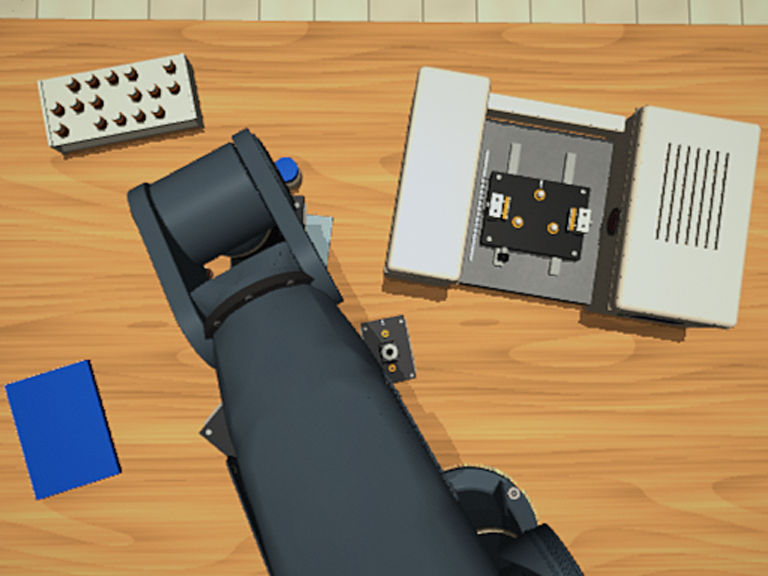

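```bash
python3 - <<'E'
from h import *
r.move_linear([.569,-.1133,.26],rot=Q(-10),vel=.2); st('over')
r.move_linear([.569,-.1133,.152],vel=.1); st('low')
r.sleep(.2); st()
im=grab('top'); save(im,'top3.png',(290,90,420,200),5)
im=grab('side'); save(im,'side3.png',(150,60,330,190),4)
E
```

```text
over t9.97 p [ 0.5689 -0.1127  0.26  ] F [-1.14 -0.08 -7.25] M [-0.03  0.01 -0.01] o0.417
low t11.20 p [ 0.5694 -0.1134  0.1527] F [ 0.2  -0.64 -6.26] M [-0.01  0.   -0.03] o0.417
 t11.40 p [ 0.5692 -0.1134  0.1525] F [-0.23 -0.15 -7.18] M [ 0.05 -0.    0.06] o0.416
```

View pics/top3.png

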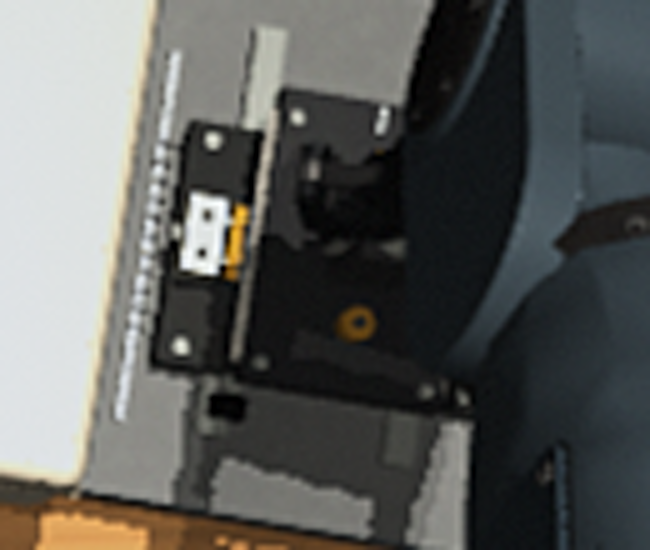

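View pics/side3.png

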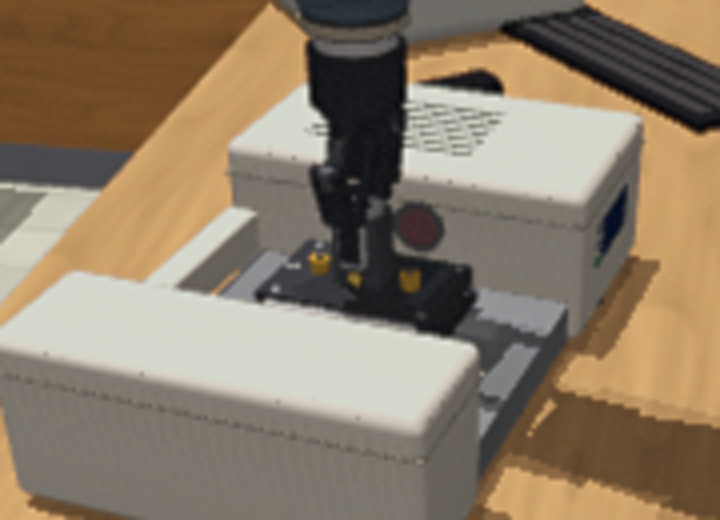

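```bash
python3 - <<'E'
from meas import *
t=load('top'); p=t['pixels'].astype(int); print([b for b in blobs(t,p.min(2)>95,(335,105,385,172))])
for c in [(349.6,113.5),(342.1,162.4),(375.5,168.0)]:
    print(c,ray(t,*c,.1115).round(4),dpt(t,*c).round(4))
a,b,c=[ray(t,*c,.1115)[:2] for c in [(349.5,113.4),(342,162.3),(375.5,167.9)]]
print((a+c)/2, np.degrees(np.arctan2(*(a-b)[::-1])),np.linalg.norm(a-b),np.linalg.norm(b-c))
# slide screws same frame z=.07
for c in [(332.0,117.71),(325.71,159.0)]: print(ray(t,*c,.07).round(4))
E
```

```text
[([349.38, 111.71], 277), ([349.0, 113.0], 9), ([352.0, 124.0], 3), ([335.17, 132.33], 6), ([337.0, 158.5], 4)]
(349.6, 113.5) [ 0.6359 -0.083   0.1115] [ 0.6352 -0.0822  0.114 ]
(342.1, 162.4) [ 0.5125 -0.0613  0.1115] [ 0.5128 -0.0619  0.1095]
(375.5, 168.0) [ 0.4982 -0.1447  0.1115] [ 0.4983 -0.1449  0.1109]
[ 0.56731007 -0.11373955] -9.968968083322652 0.12522527981317222 0.08485922267748389
[ 0.6361 -0.0488  0.07  ]
[ 0.5274 -0.0301  0.07  ]
```

```bash
python3 - <<'E'
from h import *
X,Y=.5705,-.1130
r.move_linear([X,Y,.145],vel=.05); st()
F0=np.mean([r.current_contact_force()[2] for _ in range(3)])
z=.145
while z>.1345:
    z-=.0007
    r.move_linear([X,Y,z],vel=.02); r.sleep(.05); st('z%.4f'%z)
    if r.current_contact_force()[2]>-4: break
E
```

```text
t11.79 p [ 0.5703 -0.1129  0.1444] F [-0.07 -0.7  -7.09] M [-0.02 -0.05 -0.03] o0.415
z0.1443 t12.09 p [ 0.5705 -0.113   0.1444] F [-0.05 -0.5  -7.22] M [0.02 0.08 0.02] o0.415
z0.1436 t12.39 p [ 0.5705 -0.113   0.1436] F [-0.5   0.03 -7.13] M [ 0.02  0.01 -0.02] o0.418
z0.1429 t12.69 p [ 0.5705 -0.113   0.1429] F [ 0.31  0.62 -6.15] M [ 0.01  0.03 -0.06] o0.421
z0.1422 t12.99 p [ 0.5705 -0.113   0.1422] F [-0.75  0.72 -6.85] M [ 0.03  0.02 -0.01] o0.419
z0.1415 t13.29 p [ 0.5705 -0.113   0.1415] F [-0.61  1.01 -7.3 ] M [ 0.02 -0.01  0.02] o0.416
z0.1408 t13.59 p [ 0.5705 -0.113   0.1408] F [ 0.46 -0.04 -6.82] M [0.04 0.05 0.04] o0.422
z0.1401 t13.89 p [ 0.5705 -0.113   0.14  ] F [ 0.63 -0.56 -6.49] M [ 0.02 -0.03  0.03] o0.417
z0.1394 t14.19 p [ 0.5705 -0.113   0.1394] F [-0.29  0.73 -7.38] M [-0.02  0.05  0.02] o0.417
z0.1387 t14.49 p [ 0.5706 -0.1132  0.1388] F [ 0.62 -2.27 -6.34] M [-0.26 -0.04  0.  ] o0.414
z0.1380 t14.79 p [ 0.5707 -0.1133  0.1383] F [-1.63 -4.32 -2.12] M [-0.69  0.18  0.01] o0.414
```

```bash
cat >> h.py <<'E'
def force(n=4):
    a=[]
    for _ in range(n):
        a.append(np.r_[r.current_contact_force(),r.current_torque()]); r.sleep(.02)
    return np.mean(a,0)
E
python3 - <<'E'
from h import *
X,Y,z=.5705,-.1130,.1380
for i in range(10):
    f=force(); print('t%.2f'%r.current_t(),'cmd',np.round([X*1e3,Y*1e3,z*1e3],2),'p',np.round(np.array(r.current_tool_pos())*1e3,2),'f',f.round(2))
    if np.hypot(*f[:2])<1.2: break
    d=np.clip(f[:2]*.00012,-.0006,.0006); X+=d[0]; Y+=d[1]
    r.move_linear([X,Y,z],vel=.02)
E
```

```text
t14.86 cmd [ 570.5 -113.   138. ] p [ 570.7  -113.28  138.3 ] f [-1.66 -4.96 -1.65 -0.69  0.17  0.02]
t15.18 cmd [ 570.3  -113.59  138.  ] p [ 570.45 -113.69  138.1 ] f [ 0.15 -4.38 -2.53 -0.63 -0.01 -0.02]
t15.49 cmd [ 570.32 -114.12  138.  ] p [ 570.21 -113.99  137.82] f [-0.02 -2.3  -3.9  -0.38  0.    0.01]
t15.81 cmd [ 570.32 -114.4   138.  ] p [ 570.14 -114.15  137.79] f [ 0.09 -0.45 -5.86 -0.08 -0.03  0.01]
```

```bash
python3 - <<'E'
from h import *
X,Y,z=.57032,-.1144,.1380
for i in range(14):
    z-=.0004
    r.move_linear([X,Y,z],vel=.02)
    f=force(3); print('t%.2f'%r.current_t(),'cmd',np.round([X*1e3,Y*1e3,z*1e3],2),'p',np.round(np.array(r.current_tool_pos())*1e3,2),'f',f.round(2))
    d=np.clip(f[:2]*.0001,-.0004,.0004); d[abs(f[:2])<.7]=0; X+=d[0]; Y+=d[1]
    if f[2]>6 or np.hypot(*f[:2])>7: break
E
```

```text
t16.11 cmd [ 570.32 -114.4   137.6 ] p [ 570.28 -114.23  137.67] f [-1.82  1.71 -2.83  0.17  0.23 -0.01]
t16.41 cmd [ 570.14 -114.23  137.2 ] p [ 570.31 -114.25  137.57] f [-1.42  0.62  2.68  0.2   0.36  0.02]
t16.71 cmd [ 570.   -114.23  136.8 ] p [ 570.35 -114.35  137.27] f [-1.54  0.35  5.36  0.12  0.33 -0.  ]
t17.01 cmd [ 569.84 -114.23  136.4 ] p [ 570.41 -114.39  137.05] f [-0.74  0.23  5.88  0.12  0.27  0.05]
t17.31 cmd [ 569.77 -114.23  136.  ] p [ 570.41 -114.42  136.76] f [-0.96  1.04  6.75  0.09  0.22  0.03]
```

```bash
python3 - <<'E'
from h import *
X,Y,z=.5699,-.11423,.1360
for i in range(16):
    z-=.0004
    r.move_linear([X,Y,z],vel=.02)
    f=force(3); p=np.array(r.current_tool_pos()); print('t%.2f'%r.current_t(),'cmd',np.round([X*1e3,Y*1e3,z*1e3],2),'p',np.round(p*1e3,2),'f',f.round(2))
    d=np.clip(f[:2]*.0001,-.0003,.0003); d[abs(f[:2])<1]=0; X+=d[0]; Y+=d[1]
    if f[2]>16 or np.hypot(*f[:2])>7: break
    if f[2]<0 and p[2]<.134: break
E
```

```text
t17.61 cmd [ 569.9  -114.23  135.6 ] p [ 570.54 -114.43  136.41] f [-1.11  0.22  7.98  0.14  0.28 -0.02]
t17.91 cmd [ 569.79 -114.23  135.2 ] p [ 570.6  -114.47  136.2 ] f [-1.58  0.18  8.86  0.13  0.28  0.05]
t18.21 cmd [ 569.63 -114.23  134.8 ] p [ 570.58 -114.49  135.85] f [-0.47  0.75  8.58  0.09  0.13  0.03]
t18.51 cmd [ 569.63 -114.23  134.4 ] p [ 569.5  -114.21  133.86] f [ 1.52 -0.21 -6.09  0.   -0.33  0.03]
```

```bash
python3 - <<'E'
from h import *
X,Y,z=.5697,-.1142,.1340
for i in range(12):
    z-=.0004
    r.move_linear([X,Y,z],vel=.02)
    f=force(3); p=np.array(r.current_tool_pos()); print('t%.2f'%r.current_t(),'cmd',np.round([X*1e3,Y*1e3,z*1e3],2),'p',np.round(p*1e3,2),'f',f.round(2))
    d=np.clip(f[:2]*.0001,-.0003,.0003); d[abs(f[:2])<1]=0; X+=d[0]; Y+=d[1]
    if f[2]>8 or np.hypot(*f[:2])>7: break
im=grab('top'); save(im,'top4.png',(290,90,420,200),5)
im=grab('side'); save(im,'side4.png',(150,60,330,190),4)
E
```

```text
t18.81 cmd [ 569.7 -114.2  133.6] p [ 568.49 -113.89  132.34] f [ -2.86   0.22 -12.84   0.07   0.41   0.15]
t19.11 cmd [ 569.41 -114.2   133.2 ] p [ 568.51 -113.92  132.35] f [ -4.2    1.66 -16.4    0.25   0.86   0.15]
t19.41 cmd [ 569.11 -114.03  132.8 ] p [ 568.53 -113.91  132.37] f [ -5.05   1.28 -15.86   0.2    1.01   0.16]
t19.71 cmd [ 568.81 -113.91  132.4 ] p [ 568.49 -113.9   132.36] f [ -4.84   0.98 -13.78   0.22   1.06   0.18]
t20.01 cmd [ 568.51 -113.91  132.  ] p [ 568.44 -113.88  132.3 ] f [ -5.22   0.63 -10.58   0.28   1.09   0.17]
t20.31 cmd [ 568.21 -113.91  131.6 ] p [ 568.42 -113.91  132.26] f [-5.28  1.47 -7.52  0.41  1.1   0.18]
t20.61 cmd [ 567.91 -113.76  131.2 ] p [ 568.38 -113.87  132.21] f [-5.01  1.5  -5.23  0.31  1.13  0.16]
t20.91 cmd [ 567.61 -113.61  130.8 ] p [ 568.3  -113.82  132.11] f [-5.41  0.76 -3.06  0.28  1.15  0.18]
t21.21 cmd [ 567.31 -113.61  130.4 ] p [ 568.21 -113.84  132.04] f [-5.67  1.07 -0.45  0.35  1.17  0.19]
t21.51 cmd [ 567.01 -113.5   130.  ] p [ 568.12 -113.84  131.97] f [-5.88  0.33  2.15  0.29  1.19  0.19]
t21.81 cmd [ 566.71 -113.5   129.6 ] p [ 568.07 -113.82  131.91] f [-5.15  1.58  4.55  0.42  1.24  0.2 ]
t22.11 cmd [ 566.41 -113.34  129.2 ] p [ 567.99 -113.8   131.82] f [-5.53  1.33  7.38  0.27  1.24  0.23]
```

View pics/top4.png

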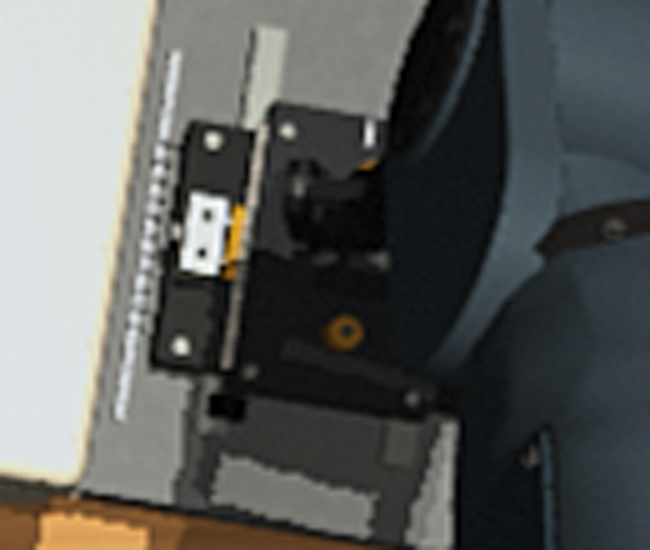

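View pics/side4.png

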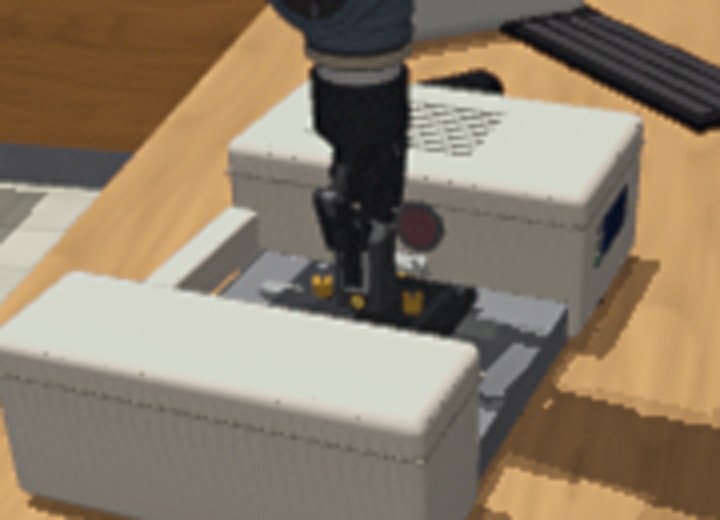

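```bash
python3 - <<'E'
from h import *
r.move_linear([.5684,-.1139,.1321],vel=.02); r.sleep(.3); print(force().round(2)); st()
a=r.current_ee_rot(); print(np.round(a,4),np.round(Q(-10),4))
from meas import *
t=load('top')
for n,c in dict(rl=(290+288/5,90+130/5),fl=(290+251/5,90+371/5),fr=(290+413/5,90+398/5)).items(): print(n,ray(t,*c,.091).round(4),dpt(t,*c).round(4))
P=world(t)
for n,(x0,y0,x1,y1) in dict(rear=(275,115,285,150),midl=(255,200,270,240),front=(260,345,330,365),frontr=(375,370,400,385)).items():
    q=P[90+y0//5:90+y1//5+1,290+x0//5:290+x1//5+1].reshape(-1,3); print(n,q.mean(0).round(4),np.median(q[:,2]).round(4))
E
```

```text
[-5.38  1.24 -9.26  0.27  1.07  0.09]
 t22.90 p [ 0.5684 -0.1139  0.1323] F [-4.94  1.1  -9.71] M [0.27 1.05 0.11] o0.415
[ 9.962e-01 -8.720e-02  1.000e-04  0.000e+00] [ 0.9962 -0.0872  0.      0.    ]
rl [ 0.635  -0.0838  0.091 ] [ 0.6356 -0.0845  0.0889]
fl [ 0.5108 -0.062   0.091 ] [ 0.5111 -0.0626  0.0889]
fr [ 0.4968 -0.1447  0.091 ] [ 0.4971 -0.1457  0.0882]
rear [ 0.6341 -0.0801  0.0896] 0.0892
midl [ 0.5887 -0.07    0.0898] 0.0897
front [ 0.5172 -0.0814  0.1027] 0.0903
frontr [ 0.5055 -0.1274  0.1038] 0.0898
```

```bash
python3 - <<'E'
from h import *
r.set_gripper(1.0); r.sleep(.2); st('open')
r.move_linear([.5684,-.1139,.20],vel=.1); st()
r.move_linear([.5684,-.1139,.30],vel=.2); st()
r.move_to([.30,.30,.35],Q(-10)); st()
im=grab('top'); save(im,'top5.png',(290,90,420,200),6)
im=grab('side'); save(im,'side5.png',(150,60,330,190),4)
save(load('top'),'top5f.png')
E
```

```text
open t23.64 p [ 0.5685 -0.1139  0.1321] F [-0.69  0.57 -1.27] M [0.07 0.04 0.03] o0.995
 t24.47 p [ 0.5681 -0.1138  0.1994] F [ 0.26 -0.09  0.49] M [-0.01 -0.06 -0.06] o1.005
 t25.12 p [ 0.5679 -0.1138  0.2986] F [-0.74 -0.53  0.09] M [ 0.02 -0.01 -0.05] o1.002
 t26.92 p [0.3005 0.2997 0.3499] F [ 0.62 -0.63 -0.41] M [-0.   -0.02  0.01] o1.000
```

View pics/top5.png

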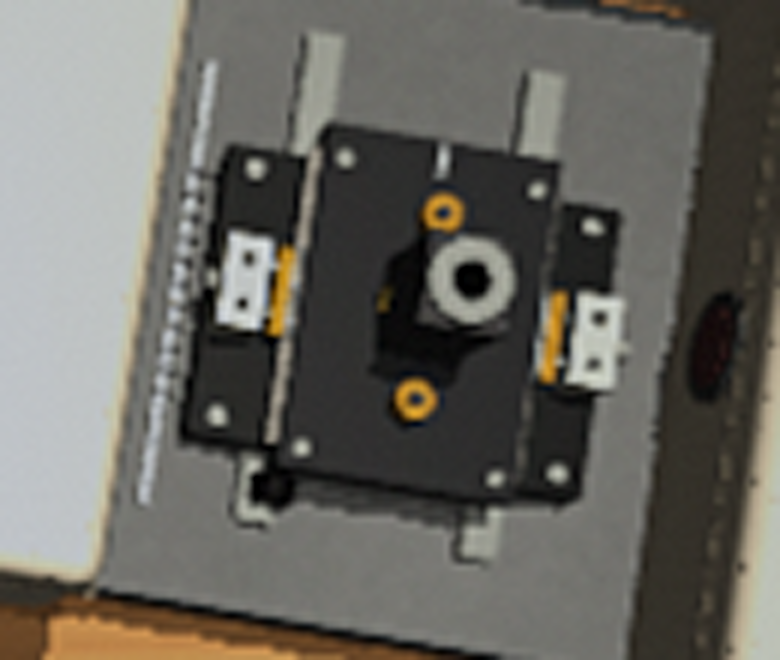

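View pics/side5.png

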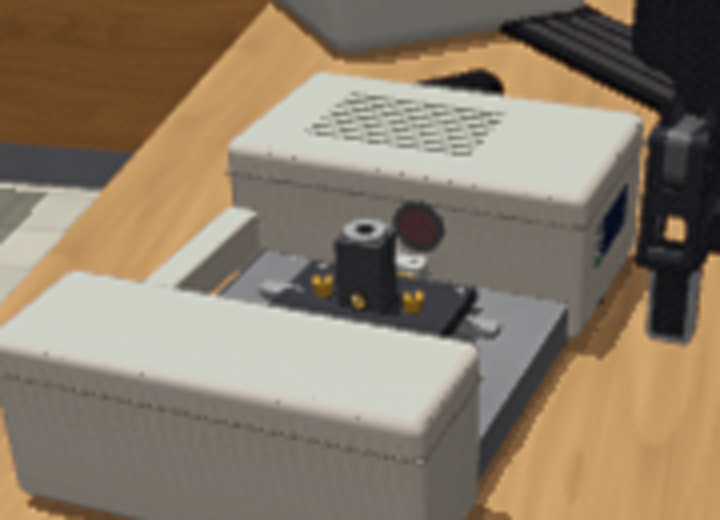

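View pics/top5f.png

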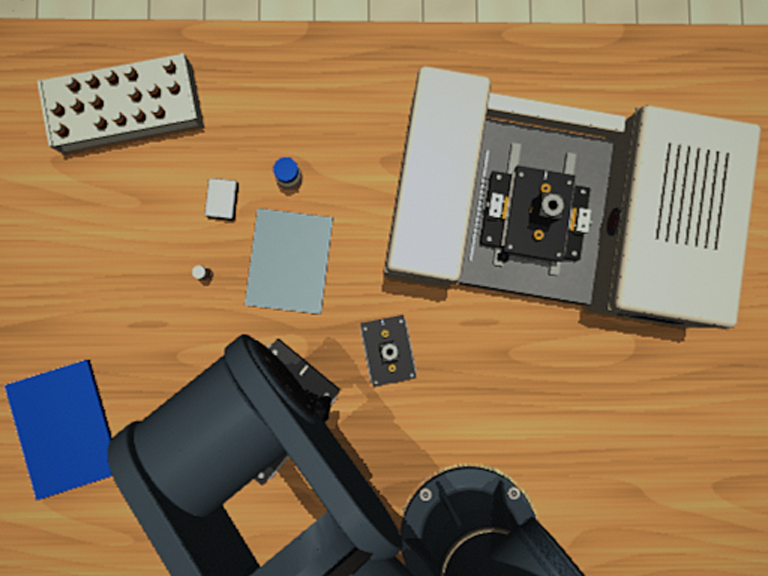

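```bash
python3 - <<'E'
from meas import *
t=load('top'); P=world(t); 
poly=np.array([[340,150],[425,165],[540,200],[505,470],[440,465],[330,440]])/6+[290,90]
def fit(polys):
    m=np.zeros(P.shape[:2],np.uint8)
    for q in polys: cv2.fillPoly(m,[np.round(q).astype(np.int32)],1)
    q=P[m>0]; q=q[(q[:,2]>.06)&(q[:,2]<.097)]
    A=np.c_[q[:,:2]-[.5685,-.113],np.ones(len(q))]; c=np.linalg.lstsq(A,q[:,2],rcond=None)[0]; return c[2],np.degrees(c[:2]),len(q),(q[:,2]-A@c).std()
print('plate',fit([poly]))
f=lambda a:np.array(a)/6+[290,90]
print('slide',fit([f([[235,160],[285,165],[280,225],[230,220]]),f([[195,345],[255,350],[250,430],[190,425]]),f([[570,220],[605,225],[600,280],[562,280]]),f([[540,400],[590,400],[570,490],[525,480]])]))
S={n:np.array(c)/6+[290,90] for n,c in dict(rl=(345,157),rr=(537,189),fl=(301,447),fr=(494,478)).items()}
W={n:ray(t,*c,.091) for n,c in S.items()}; print({n:w.round(4).tolist() for n,w in W.items()}, np.mean(list(W.values()),0).round(4))
E
```

```text
plate (np.float64(0.09015122352332937), array([0.09300464, 0.11550999]), 1105, np.float64(0.0017602749153714794))
slide (np.float64(0.06959155512474974), array([-0.05991731, -0.0255058 ]), 474, np.float64(0.0016184603231779655))
{'rl': [0.6346, -0.0836, 0.091], 'rr': [0.6207, -0.1659, 0.091], 'fl': [0.5101, -0.0619, 0.091], 'fr': [0.4966, -0.144, 0.091]} [ 0.5655 -0.1139  0.091 ]
```

```bash
python3 - <<'E'
from h import *
r.hand_in(); print(r.current_t())
E
```

```text
the job is handed in; nothing more can be done
the job is handed in; nothing more can be done
```

The mid-sized accessory plate is mounted on the three balls with its index line to the rear, and I handed the job in. The robot clock was about 27 s, the gripper was open, and the arm was clear of everything.

- **Grasp:** I took the plate from the mat by its optics block at 35 N, carried it over the housing and lined it up with the slide, yaw -10°.
- **Seating:** I lowered it in sub-millimetre steps. First contact pushed sideways about 5 N, so I shifted the plate about 1.4 mm until that vanished. I then pressed with up to about 9 N beyond the plate's weight. It snapped through, and the bars pulled it down to a gripper height of 132.3 mm. A final press of about 7 N moved it only about 0.5 mm further.
- **Last checks after release:**
  - The plate's top is 20.6 mm above the slide (21 mm expected when home).
  - It is level to about 0.15°, so I take both bars to have snapped.
  - The slide, vial, jar, case and small plate look unmoved in the top view. The large plate was partly behind the arm in that last view, so I could only see part of it.
- **Disagreement:** the plate's corner screws put its middle at x = 0.5655 m, against 0.569 m for the slide middle from the balls before placing. The arm's own seated x was 0.568 m. I relied on the height, level and snap instead of this reading.
- **Unexplained force:** a steady sideways force of about 5 N showed while the seated plate was still gripped, and it went away on release.

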